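# Crank the dead LED under the hot-air nozzle

## Task

With the handwheel on the sloping console, crank the slide along until the dead LED (the scorched brown lens on the clamped LED bar) stands centred under the hot-air nozzle, then let go of the wheel. Move the slide only by its handwheel, taking a fresh grip as often as you need: do not touch the slide, the bar or the two heads, and leave everything else on the bench where it is.

Things in the scene. Friction and masses are not known exactly. Their poses are not given: they have to be found in the camera images.
- station: Rework station, fixed to the bench: light-grey bed 210 mm deep, 620 mm wide, top 50 mm above the bench; towards the robot a sloping console 360 mm wide with a blue face. Origin: on the bench straight under the handwheel's centre; the LED line lies at x 165 mm. x: away from the robot, across the rails; y: along the rails, to the robot's left; z up. Yaw within 12 degrees.
- handwheel: Handwheel on the slope, 159 mm over all: bright steel rim, a round bar 17 mm thick on a circle of radius 71 mm, no crank knob. Origin: wheel centre in the rim's plane; in the station's frame x 0, y 0, z 124 mm. z: the axle, out of the face, up and towards the robot, 28 degrees from vertical. x, y turn with it. Stays where left; 3 to 4 N at the rim turn it.
- spoke_end (a point): Point on the rim's centre line where the first of three steel spokes (10 mm thick) meets it, on the wheel's own x axis; the others follow at 120 and 240 degrees. Axes as the handwheel's. Hub 34 mm across, standing up to 10 mm proud of the rim's plane. The console face lies 55 mm behind the rim's plane, a bearing flange 60 mm across 41 mm behind it.
- slide: Aluminium slide, 116 x 340 mm, top 87 mm above the bench, with the clamped LED bar. Axes as the station's; origin at x 165, y 0, z 0 mm of the station in mid travel, 112 mm travel either way. Rack and pinion without slack: 88 mm per turn of the wheel (14 mm per rad). Wheel anticlockwise seen from its face (positive about its z) drives the slide to the station's +y, clockwise to -y.
- dead_led (a point): Top of the dead LED: the one scorched, dark brown lens, 16 mm across, in the middle of the seven lenses (42 mm apart) on the white bar clamped to the slide; 97 mm above the bench.
- hot_air_head: Hot-air head fixed on the bed: aluminium post behind the slide, its arm holding a steel tube with a red collar and brass nozzle over the line of LEDs; top 230 mm above the bench. It stands 50 to 80 mm to one side of mid travel, the camera head to the other; which is which changes. Origin: 50 mm above the bench straight under the nozzle; axes as the station's.
- nozzle_tip (a point): Centre of the brass nozzle's mouth (12 mm across), 113 mm above the bench, 16 mm above the LED tops, pointing straight down; on the line along which the dead LED travels.
- camera_head: Inspection camera on a like post, white housing and black lens; origin like that of the hot-air head. Not used here.
- driver: Bystander: orange cordless screwdriver lying on its side, about 180 x 130 mm, 46 mm high; origin at its underside.
- tape: Bystander: roll of black tape lying flat, 64 mm across, 19 mm high; origin at its underside.
- tester: Bystander: grey backlight tester box, 115 x 75 x 34 mm, with a dark face and red display; origin at its underside.
- screw_tray: Bystander: blue screw tray, 100 x 75 x 22 mm; origin at its underside.
- flux_bottle: Bystander: white bottle with a red cap, 44 mm across, 115 mm tall, upright; origin at its underside.
- spare_bar: Bystander: loose white LED bar, 200 x 20 mm, lying flat; origin at its underside.
- marker_pen: Bystander: yellow pen, 137 mm long, lying flat; origin at its underside.

How it is judged:
By the outcome, as a careful person would: the job done as asked, in the order asked, and still so for the second after the job is handed in, with the robot touching nothing.
It also fails if it takes over 70 s, if anything falls off the work surface, if the arm or the gripper's body presses on something with over 40 N, if the wrist force passes 120 N, or if a joint passes its speed limit or range.

## Robot

A 7-joint arm with a two-finger parallel gripper is mounted at the origin on the work surface. World frame = base frame: x ahead of the robot, y to its left, z up, the work surface at z = 0. Lengths are in m, angles in rad, forces in N, time in s.
With the tool pointing down it reaches from about 0.425 to 0.975 m from the base axis. Payload 16.7 kg.
Tool frame: the origin (TCP) lies at the very end of the fingers, on their centre line; the grasp point (between the pads) lies 19 mm behind it; z points along the fingers, y is the line along which they close (so a half turn about z gives the same grasp; the last joint's range is limited). The gripper opens to 85 mm and grips with 20 to 120 N. Pads are 22 mm wide; open, the fingers measure 114 mm over their backs; the gripper's body (76 mm by 85 mm) begins 54 mm behind the grasp point. The pads swing forward as they close: fully open they stand 13 mm farther back than shut.
Start: joints at [1.04, 0.426, 0.074, 1.606, -0.034, 1.111, -0.067], TCP at [0.251, -0.627, 0.231] pointing down, gripper open.
Joint ranges: [-2.85, 2.85], [-0.5, 2.14], [-1.23, 1.37], [0.21, 2.46], [-1.02, 4.16], [0.16, 2.05], [-2.73, 2.73]. Speed limits (rad/s): [1.89, 1.89, 2.39, 2.39, 3.01, 3.01, 3.01].

## Interface

Orientations are given as a unit quaternion [w, x, y, z].
In Python, from plant import readout, grab_frame, camera_info, job, models gives the robot as it stands.
- The arm moves only by the tool move_arm, never from a script. Its argument "commands" is a list of rows, each a list of 7 numbers: the closure in counts, from 0 (fully open) to 255 (shut), then the shift along the world's x, y, z in cm, then the turn, a rotation vector about the world's x, y, z in degrees. A call has 1 to 10 rows; each row shifts and turns the commanded pose from where the row before left it; what a row does not reach is not made up. A row lasts 1/12 s, in which the tool goes at most 41.7 mm and 7.16 degrees, less where a joint would pass 70% of its speed; a pose out of reach is approached as far as the arm can. A call with a gripper value outside its range is refused whole. The fingers move at their own pace and stop on an object; "force" is the grip in N (left out, the last holds). Time passes only in rows, so rows that do not move let the fingers close. It gives the time, the measured TCP pose, the force, the opening and the grip force at its end, in the units of the state.
- readout.state(): the state, without advancing time (a new reading comes with each control period).
- grab_frame(name): name is "scene" or "top" or "wrist"; returns the picture (400x640x3 uint8, red, green, blue); there is no depth.
- camera_info(name): a dict with "K" (3x3 intrinsics, pixels), "view" (4x4, takes a point from world to camera coordinates); the wrist camera has in their place "T_tool_cam" (4x4, takes a point from camera to tool coordinates, whose origin is the TCP and whose axes are the flange's). Camera axes: x right, y down, z forward; pixel columns grow to the right and rows downward; lengths in m; the calibration is good to about 2 mm. A picture is of the moment at which its call begins: read the wrist's pose just before it. camera_info takes no time and is no camera call.
- job.job_done(): hands the job in; it is judged then, once.
Trained networks look in the newest picture that a camera, given by its name, has taken for a name from the list of things; names that differ only in an ending like _2 or _b are one class to them, and where a whole thing is asked for, a point or a joint stands for the part that bears it (a point fixed in the world has none). Each returns a list of dicts, best first, with "conf" (0 to 1); they miss things now and then, are a little off and sometimes report something else, mostly with a low value. They report only what shows in the picture. A call takes as long as a camera call.
- models.recognise(label, camera): "centre" ([x, y, z] in m, in the coordinates of the camera as it stood for that picture, good to about 4 mm: the middle of the surface that is visible of it).
The state is a dict: "clock": time; "joint_positions": joint angles; "dq": joint speeds; "joint_efforts": joint torques, N m; "eef_pos": TCP position; "orientation": TCP orientation; "ft_force": force on the tool from outside, world axes, zero at the start; "wrist_torque": the same for the moment, N m; "finger_gap": finger opening in m; "grip_force": force on a finger pad.
Only numpy, scipy, OpenCV 4.12 (cv2) and the standard library are available. Lean on these libraries where they do the work, as an engineer would, in place of code of your own. Each camera call takes 0.05 s, during which the arm holds its last target. There are 200 camera calls.

## Working session

There is one attempt and no reset: what is moved stays moved. The work goes in short steps, Python scripts to look and compute and a tool call to move; the robot and the scene stay as the last step left them, time stands still between calls to the robot, and variables do not carry over. Pictures are saved under pics/ and viewed, at most 10 in all, crops included, and the job is handed in when it is done.

Besides the shell and the picture viewer there is one more tool, called by a JSON object that holds its "method" and its "body". move_arm: Moves the arm, as the interface text tells. Its arguments: {"type":"object","properties":{"commands":{"type":"array"},"force":{"type":"number"}},"required":["commands"]}

```bash
mkdir -p pics; cat > h.py <<'E'
import numpy as np, cv2
from plant import readout, grab_frame, camera_info, job, models
def shot(cam,fn=None):
    im=grab_frame(cam)
    if fn: cv2.imwrite('pics/'+fn,im[:,:,::-1])
    return im
def towl(cam,p):
    V=camera_info(cam)["view"]; return (np.linalg.inv(V)@np.r_[p,1])[:3]
def pix(cam,P):
    c=camera_info(cam); q=(np.array(c["view"])@np.r_[P,1])[:3]; u=np.array(c["K"])@q; return u[:2]/u[2]
def ray(cam,uv,z):
    c=camera_info(cam); V=np.array(c["view"]); R=V[:3,:3]; o=-R.T@V[:3,3]
    d=R.T@np.linalg.inv(np.array(c["K"]))@np.r_[uv,1]; return o+d*(z-o[2])/d[2]
E
python3 - <<'E'
from h import *
a=shot('scene');b=shot('top')
cv2.imwrite('pics/a.png',cv2.resize(np.vstack([a])[:,:,::-1],(800,500)))
cv2.imwrite('pics/b.png',cv2.resize(b[:,:,::-1],(800,500)))
for cam in('scene','top'):
    for l in ('handwheel','spoke_end','slide','dead_led','hot_air_head','nozzle_tip','camera_head','station'):
        for r in models.recognise(l,cam)[:3]:
            p=towl(cam,r['centre']); print(cam,l,round(r['conf'],2),p.round(4),pix(cam,p).round(0))
    print(camera_info(cam)['view'])
print(readout.state())
E
```

```text
scene handwheel 0.86 [ 0.621  -0.0067  0.1247] [295. 181.]
scene slide 0.89 [0.7911 0.0444 0.0877] [247. 229.]
scene dead_led 0.75 [0.7915 0.0397 0.0859] [246. 228.]
scene hot_air_head 0.94 [0.8562 0.0401 0.1991] [213. 213.]
scene hot_air_head 0.62 [ 0.4628 -0.2795  0.0366] [301. 126.]
scene nozzle_tip 0.62 [0.7917 0.0392 0.0867] [246. 227.]
scene nozzle_tip 0.55 [0.8631 0.0394 0.197 ] [210. 214.]
scene camera_head 0.91 [ 0.8122 -0.0969  0.1984] [210. 167.]
scene station 0.66 [0.7683 0.0832 0.0627] [262. 241.]
[[-0.87009426  0.49286499 -0.00448162  0.48463988]
 [ 0.39406584  0.6901571  -0.60695576 -0.20961316]
 [-0.29605422 -0.52987478 -0.79472298  1.33030861]
 [ 0.          0.          0.          1.        ]]
top handwheel 0.96 [ 0.6175 -0.0196  0.1297] [353. 196.]
top spoke_end 0.65 [ 0.6178 -0.021   0.1325] [354. 196.]
top slide 0.6 [ 0.7696 -0.0139  0.088 ] [341. 138.]
top slide 0.6 [0.8443 0.0313 0.2004] [318.  86.]
top dead_led 0.7 [ 0.7695 -0.0128  0.0853] [341. 138.]
top dead_led 0.69 [ 0.398  -0.1504  0.0125] [418. 296.]
top hot_air_head 0.84 [0.8418 0.0307 0.1993] [319.  8
[... 554 characters left out ...]
0389,  0.07390045,  1.60603392, -0.03414304,
        1.11081565, -0.06709784]), 'dq': array([ 8.18062432e-04, -1.28796042e-03,  1.13987123e-04, -1.05816708e-03,
       -2.69392321e-05, -2.85295854e-04, -1.10802547e-03]), 'joint_efforts': array([ 1.21277648e-03, -9.49504280e+01,  3.75786513e+00, -4.63882720e+01,
        1.92009984e-02,  2.42142749e-03, -3.32276568e-05]), 'eef_pos': array([ 0.25084578, -0.62659275,  0.2312842 ]), 'orientation': array([-5.82497952e-05,  9.81935213e-01,  1.89217425e-01,  2.06481078e-05]), 'ft_force': array([-0.6543215 ,  0.06859985, -0.55760358]), 'wrist_torque': array([-0.00162688, -0.0382007 , -0.00934039]), 'grip_force': 0.0, 'finger_gap': 0.0853297050603479}
```

View pics/a.png

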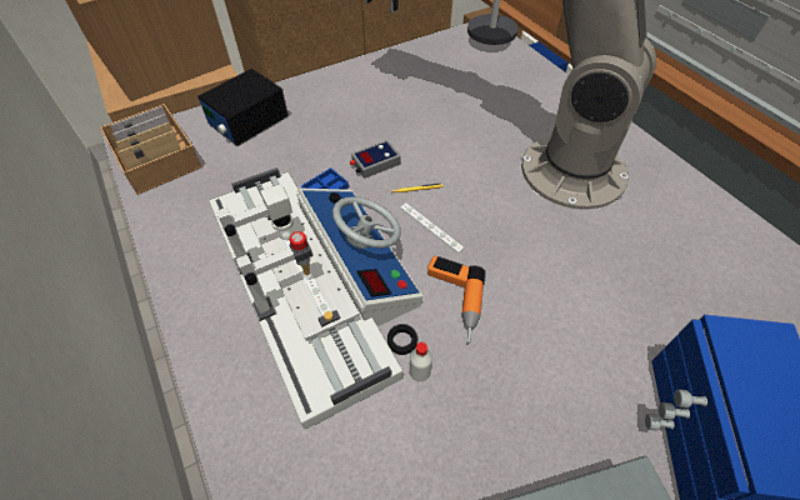

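View pics/b.png

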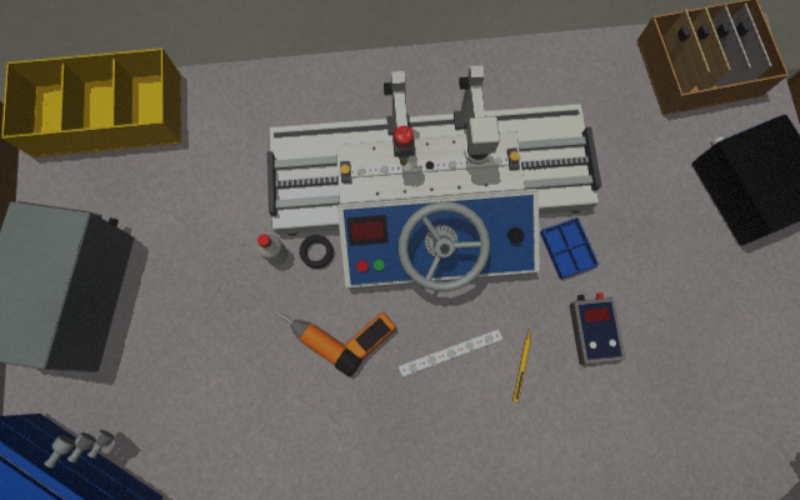

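The top view (800 px wide) shows the wheel at (444,247), the brown LED near (430,165) and the nozzle near (403,160). So the slide must go to +y, which means turning anticlockwise. Next I'll look closer.

```bash
python3 - <<'E'
from h import *
a=shot('scene');b=shot('top')
A=cv2.resize(a[170:275,190:330],None,fx=5,fy=5,interpolation=2)[:,:,::-1]
B=cv2.resize(b[60:240,210:480],None,fx=2.9,fy=2.9,interpolation=2)[:,:,::-1]
cv2.imwrite('pics/a2.png',A);cv2.imwrite('pics/b2.png',B);print(A.shape,B.shape)
E
```

```text
(525, 700, 3) (522, 783, 3)
```

View pics/a2.png

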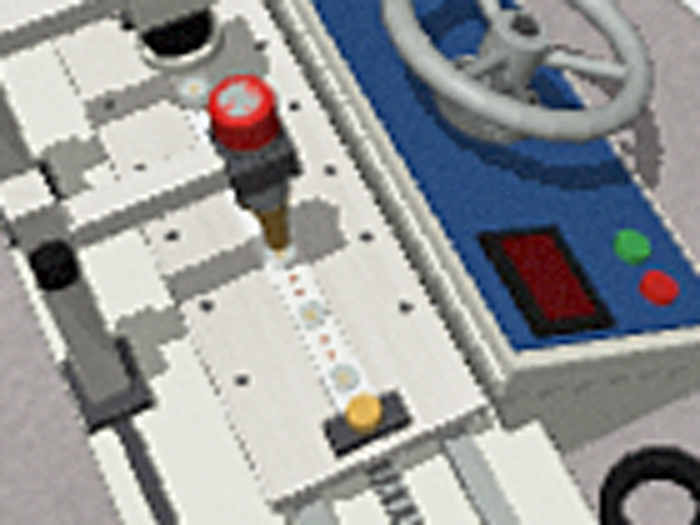

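View pics/b2.png

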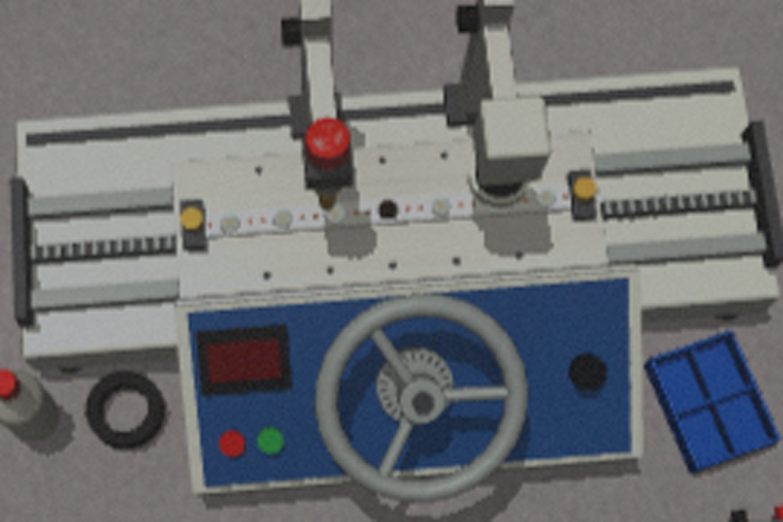

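```bash
python3 - <<'E'
from h import *
f=lambda u,v:(u/2.9+210-.0,v/2.9+60)
L=np.array([ray('top',f(*p),.097) for p in [(230,223),(283,219),(336,213),(388,209),(441,207),(547,198)]])
print(L.round(4)); d=L[0]-L[-1]; yaw=np.arctan2(-d[0],d[1]); print('yaw',np.degrees(yaw), np.linalg.norm(d), '(252)')
dead=L[:6].mean(0); 
D=L[3]; ey=np.array([-np.sin(yaw),np.cos(yaw),0]); ex=np.array([np.cos(yaw),np.sin(yaw),0])
n1=ray('top',f(327,206),.113); n2=ray('scene',(279/5+190,247/5+170),.113)
for n in(n1,n2): print('noz',n.round(4),'dx,dy',(n-D)@ex,(n-D)@ey)
c=ray('top',f(422,397),.124); print('wheel',c.round(4),'D rel',(D-c)@ex,(D-c)@ey)
az=-np.sin(np.radians(28))*ex+np.array([0,0,np.cos(np.radians(28))]); ax=np.cross(ey,az)
# spokes: intersect ray with wheel plane
for p in [(507,393),(375,335),(385,472)]:
    a=ray('top',f(*p),0);b=ray('top',f(*p),.3); t=((c-a)@az)/((b-a)@az); q=a+t*(b-a)-c
    print('spoke',np.degrees(np.arctan2(q@ey,q@ax)),np.linalg.norm(q))
r=[ray('top',f(*p),0) for p in []]
# refined rim fit: project model
for k in range(0,360,45):
    q=c+.071*(np.cos(np.radians(k))*ax+np.sin(np.radians(k))*ey); u=(pix('top',q)-[210,60])*2.9; print(k,u.round(0),end=' ')
print(ax,az)
E
```

```text
[[ 0.7803  0.105   0.097 ]
 [ 0.7794  0.0632  0.097 ]
 [ 0.7801  0.0211  0.097 ]
 [ 0.7792 -0.0202  0.097 ]
 [ 0.7766 -0.062   0.097 ]
 [ 0.7755 -0.1466  0.097 ]]
yaw -1.1019353427083955 0.2515886691536878 (252)
noz [0.78   0.0283 0.113 ] dx,dy -0.0001581357509229958 0.048505512579519613
noz [0.7852 0.0348 0.113 ] dx,dy 0.004891777521275166 0.05504109702897311
wheel [ 0.6175 -0.025   0.124 ] D rel 0.16159541078330608 0.007964578200203035
spoke -92.07684094665501 0.06333497439896439
spoke 32.78346778480529 0.05873810385416279
spoke 150.82583859896087 0.0635030840511364
0 [417. 302.] 45 [350. 336.] 90 [326. 405.] 135 [359. 467.] 180 [427. 488.] 225 [492. 456.] 270 [517. 389.] 315 [487. 325.] [ 0.8827843  -0.01698015  0.46947156] [-0.46938474  0.00902851  0.88294759]
```

```bash
cat >> h.py <<'E'
from scipy.spatial.transform import Rotation as Rt
C=np.array([.6175,-.025,.124]); YAW=np.radians(-1.1)
def axes(yaw=None):
    y=YAW if yaw is None else yaw
    ey=np.array([-np.sin(y),np.cos(y),0]); ex=np.array([np.cos(y),np.sin(y),0]); t=np.radians(28)
    az=-np.sin(t)*ex+np.array([0,0,np.cos(t)]); return np.cross(ey,az),ey,az
def pose(phi,back,r=.071,c=None):
    ax,ey,az=axes(); a=np.radians(phi); rd=np.cos(a)*ax+np.sin(a)*ey
    c=C if c is None else c
    return c+r*rd+az*(back-.019), Rt.from_matrix(np.c_[np.cross(rd,-az),rd,-az])
def cur():
    s=readout.state(); q=s['orientation']; return np.array(s['eef_pos']),Rt.from_quat([q[1],q[2],q[3],q[0]]),s
def to(p,R):
    p0,R0,s=cur(); dv=(R*R0.inv()).as_rotvec(degrees=True); dp=(p-p0)*100
    n=max(np.linalg.norm(dp)/4.17,np.linalg.norm(dv)/7.16); print('total cm',dp.round(2),'deg',dv.round(2),'min rows',round(n,2))
    return dp,dv
E
python3 - <<'E'
from h import *
p,R=pose(-125,.12); print(p); dp,dv=to(p,R); print(dp/20,dv/20)
E
```

```text
[ 0.53302512 -0.08154851  0.19405898]
total cm [28.22 54.51 -3.73] deg [ 13.65 -25.82 -56.71] min rows 14.75
[ 1.41095841  2.7254605  -0.1862731 ] [ 0.68226474 -1.29111085 -2.83574449]
```

{"method": "move_arm", "body": {"commands": [[110,1.4,2.7,0.2,0.7,-1.3,-2.8],[110,1.4,2.7,0.2,0.7,-1.3,-2.8],[110,1.4,2.7,0.2,0.7,-1.3,-2.8],[110,1.4,2.7,0.2,0.7,-1.3,-2.8],[110,1.4,2.7,0.2,0.7,-1.3,-2.8],[110,1.4,2.7,0.2,0.7,-1.3,-2.8],[110,1.4,2.7,0.2,0.7,-1.3,-2.8],[110,1.4,2.7,0.2,0.7,-1.3,-2.8],[110,1.4,2.7,0.2,0.7,-1.3,-2.8],[110,1.4,2.7,0.2,0.7,-1.3,-2.8]], "force": 60}}

```text
clock: 1.83
eef_pos: [0.3913, -0.3554, 0.2516]
orientation: [-0.038, 0.99, -0.056, 0.122]
ft_force: [0.3, -1.2, -0.1]
finger_gap: 0.0486
grip_force: 0.0
```

{"method": "move_arm", "body": {"commands": [[110,1.4,2.7,0.2,0.7,-1.3,-2.8],[110,1.4,2.7,0.2,0.7,-1.3,-2.8],[110,1.4,2.7,0.2,0.7,-1.3,-2.8],[110,1.4,2.7,0.2,0.7,-1.3,-2.8],[110,1.4,2.7,0.2,0.7,-1.3,-2.8],[110,1.4,2.7,0.2,0.7,-1.3,-2.8],[110,1.4,2.7,0.2,0.7,-1.3,-2.8],[110,1.4,2.7,0.2,0.7,-1.3,-2.8],[110,1.4,2.7,0.2,0.7,-1.3,-2.8],[110,1.4,2.7,0.2,0.7,-1.3,-2.8]]}}

```text
clock: 2.67
eef_pos: [0.5303, -0.0871, 0.2717]
orientation: [-0.073, 0.924, -0.294, 0.234]
ft_force: [0.4, -0.3, 0.0]
finger_gap: 0.0486
grip_force: 0.0
```

```bash
python3 - <<'E'
from h import *
p,R,s=cur(); im=shot('wrist'); cv2.imwrite('pics/w.png',im[:,:,::-1])
ci=camera_info('wrist'); T=np.array(ci['T_tool_cam']); print(T.round(3)); print(s['joint_positions'].round(2))
M=np.eye(4);M[:3,:3]=R.as_matrix();M[:3,3]=p; W=M@T; np.save('W.npy',W)
for l in ('handwheel','spoke_end','dead_led','nozzle_tip','hot_air_head','slide'):
    for r in models.recognise(l,'wrist')[:2]: 
        c=np.array(r['centre']); u=np.array(ci['K'])@c; print(l,round(r['conf'],2),(W@np.r_[c,1])[:3].round(4),(u/u[2])[:2].round(0))
q,R2=pose(-125,.06); to(q,R2)
E
```

```text
[[ 0.001 -0.96  -0.282  0.071]
 [ 1.     0.001 -0.    -0.   ]
 [ 0.    -0.282  0.96  -0.142]
 [ 0.     0.     0.     1.   ]]
[ 0.49 -0.06 -0.4   2.2  -0.12  0.51 -2.02]
handwheel 0.7 [0.6706 0.2299 0.015 ] [157. 281.]
handwheel 0.56 [ 0.6239 -0.0272  0.1326] [272. 203.]
spoke_end 0.78 [ 0.622  -0.0282  0.1324] [274. 204.]
dead_led 0.79 [ 0.7734 -0.0291  0.0842] [235. 108.]
nozzle_tip 0.65 [0.8432 0.0264 0.1984] [98. 43.]
hot_air_head 0.79 [0.8415 0.024  0.1989] [100.  42.]
hot_air_head 0.27 [0.507  0.1002 0.0366] [269. 346.]
slide 0.85 [ 0.7776 -0.0289  0.0873] [232. 104.]
total cm [  3.17   0.79 -13.  ] deg [ 0.05  0.2  -0.88] min rows 3.21
```

View pics/w.png

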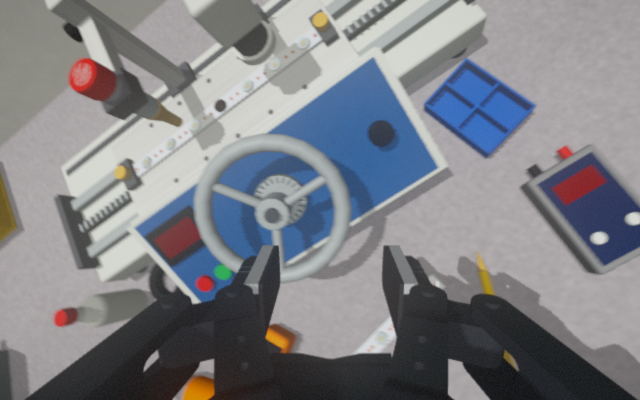

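The wrist view shows the wheel ring spanning x 195–350 and y 135–281. The dead LED is at (221,105), the nozzle mouth near (181,124), and the other LEDs at (171,143) and (148,162). Now I'll refine the wheel centre by fitting the rim silhouette in the wrist and top pictures.

```bash
python3 - <<'E'
from h import *
from scipy.optimize import least_squares
ci=camera_info('wrist'); Kw=np.array(ci['K']); Vw=np.linalg.inv(np.load('W.npy'))
ct=camera_info('top'); 
cams={'w':(Kw,Vw),'t':(np.array(ct['K']),np.array(ct['view']))}
def proj(k,P):
    K,V=cams[k]; u=(K@(V[:3,:3]@P.T+V[:3,3:4])); return (u[:2]/u[2]).T
def rayk(k,uv,z):
    K,V=cams[k]; o=-V[:3,:3].T@V[:3,3]; d=V[:3,:3].T@np.linalg.inv(K)@np.r_[uv,1]; return o+d*(z-o[2])/d[2]
L=[rayk('w',p,.097) for p in [(250,87),(221,105),(196,123),(171,143),(148,162)]]
print(np.round(L,4)); n=rayk('w',(181,124),.113); print('noz',n.round(4))
d=L[-1]-L[0]; print('yaw',np.degrees(np.arctan2(-d[0],d[1])),'dy',(n-L[1])@d/np.linalg.norm(d), np.linalg.norm(d))
# torus silhouettes extents
th=np.radians(np.arange(0,360,3)); ph=np.radians(np.arange(0,360,15))
T,P=np.meshgrid(th,ph)
def ext(k,c):
    ax,ey,az=axes(); r=.071+.0085*np.cos(P)
    Q=(c+np.multiply.outer(r*np.cos(T),ax)+np.multiply.outer(r*np.sin(T),ey)+np.multiply.outer(.0085*np.sin(P),az)).reshape(-1,3)
    u=proj(k,Q); return np.r_[u.min(0),u.max(0)]
ow=np.array([194.5,135,350.5,281.5]); ot=np.array([316/2.9+210,295/2.9+60,528/2.9+210,499/2.9+60])
for use in ('w','t','wt'):
    f=lambda c:np.r_[ext('w',c)-ow if 'w' in use else [], ext('t',c)-ot if 't' in use else []]
    s=least_squares(f,C); print(use,s.x.round(4),f(s.x).round(1))
print(ext('w',C)-ow,ext('t',C)-ot)
E
```

```text
[[ 0.7734 -0.0616  0.097 ]
 [ 0.7788 -0.0192  0.097 ]
 [ 0.7807  0.0204  0.097 ]
 [ 0.7804  0.0625  0.097 ]
 [ 0.7794  0.1029  0.097 ]]
noz [0.7797 0.0306 0.113 ]
yaw -2.0763223888339173 dy 0.049809571427921744 0.1646162843691322
w [ 0.6197 -0.0179  0.1183] [ 0.6 -0.6 -0.6  0.7]
t [ 0.6203 -0.0269  0.1069] [ 0.3 -0.3 -0.3  0.3]
wt [ 0.618  -0.0202  0.1217] [ 0.8 -1.9  1.4  1.4 -2.7 -1.3 -2.1  0.5]
[ 3.06489732 -5.17066898  5.12538483 -0.26701485] [-0.45182796 -1.62306604  0.27569028  0.30740623]
```

{"method": "move_arm", "body": {"commands": [[110,0.8,0.3,-3.2,0,0,0],[110,0.8,0.3,-3.2,0,0,-0.4],[110,0.8,0.3,-3.2,0,0.2,-0.4],[110,0.8,0.3,-3.2,0,0,0],[110,0,0,0,0,0,0]]}}

```text
clock: 3.43
eef_pos: [0.5598, -0.0762, 0.1372]
orientation: [-0.07, 0.924, -0.299, 0.228]
ft_force: [-2.4, 0.5, -1.3]
finger_gap: 0.0485
grip_force: 0.0
```

```bash
cat >> h.py <<'E'
C=np.array([.6185,-.021,.1235])
E
python3 - <<'E'
from h import *
p,R,s=cur(); im=shot('wrist'); ci=camera_info('wrist')
M=np.eye(4);M[:3,:3]=R.as_matrix();M[:3,3]=p; W=M@np.array(ci['T_tool_cam']); np.save('W2.npy',W); cv2.imwrite('w2raw.png',im[:,:,::-1])
K=np.array(ci['K']);V=np.linalg.inv(W); im=im.copy()
ax,ey,az=axes()
for c,col in ((C,(255,0,0)),(np.array([.6175,-.025,.124]),(0,200,0))):
    t=np.radians(np.arange(0,360,4)); P=c+.071*(np.outer(np.cos(t),ax)+np.outer(np.sin(t),ey))
    u=K@(V[:3,:3]@P.T+V[:3,3:]); u=(u[:2]/u[2]).T
    cv2.polylines(im,[u.round().astype(np.int32)],True,col,1)
cv2.imwrite('pics/w2.png',im[:,:,::-1]); q,R2=pose(-125,.06); to(q,R2); print(s['ft_force'])
E
```

```text
total cm [ 0.19 -0.16  0.06] deg [ 0.   -0.33 -0.21] min rows 0.06
[-2.37678555  0.54332502 -1.29025909]
```

View pics/w2.png

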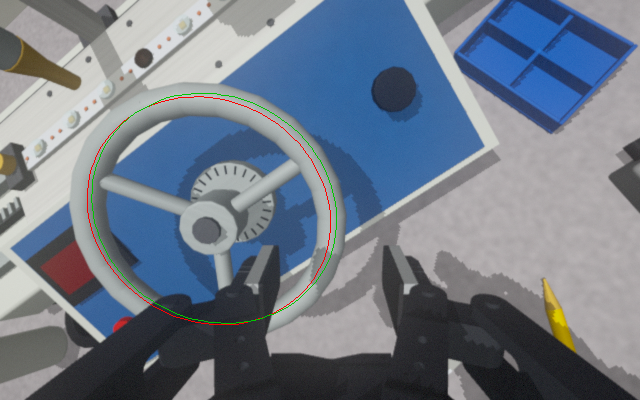

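The red model (C) lies on the rim's centre line to within 1–2 px. The nearest spoke is about 33° from the gripper, so I'll grip at -138° for more margin.

```bash
python3 - <<'E'
from h import *
ci=camera_info('wrist'); K=np.array(ci['K']); W=np.load('W2.npy')
def rw(uv,z):
    d=W[:3,:3]@np.linalg.inv(K)@np.r_[uv,1]; o=W[:3,3]; return o+d*(z-o[2])/d[2]
L=np.array([rw(p,.097) for p in [(184,25),(144,58),(107,90),(72,119),(38,147)]]); n=rw((77,86),.113)
d=L[-1]-L[0]; print(L.round(4),n.round(4),'len',np.linalg.norm(d),'yaw',np.degrees(np.arctan2(-d[0],d[1])),'dy',(n-L[1])@d/np.linalg.norm(d), 'dx',np.cross(d,n-L[1])[2]/np.linalg.norm(d))
q,R2=pose(-138,.03); to(q,R2); q2,_=pose(-138,0); print((q2-q)*100)
E
```

```text
[[ 0.774  -0.0618  0.097 ]
 [ 0.7755 -0.0202  0.097 ]
 [ 0.7758  0.021   0.097 ]
 [ 0.7772  0.0615  0.097 ]
 [ 0.7787  0.1028  0.097 ]] [0.7789 0.0312 0.113 ] len 0.16472878937461244 yaw -1.637660648796248 dy 0.05143106072513958 dx -0.0019828302402835982
total cm [ 0.56  0.9  -3.16] deg [  6.07  -0.44 -11.71] min rows 1.84
[ 1.40815513 -0.02703796 -2.64884278]
```

{"method": "move_arm", "body": {"commands": [[110,0.2,0.3,-1.0,2.0,-0.1,-3.9],[110,0.2,0.3,-1.1,2.0,-0.1,-3.9],[110,0.2,0.3,-1.1,2.0,-0.2,-3.9],[110,0,0,0,0,0,0]]}}

```text
clock: 3.82
eef_pos: [0.5707, -0.0703, 0.1234]
orientation: [-0.094, 0.883, -0.405, 0.217]
ft_force: [0.0, 0.1, 0.1]
finger_gap: 0.0483
grip_force: 0.0
```

```bash
python3 - <<'E'
from h import *
q,R2=pose(-138,0); to(q,R2); print(cur()[2]['ft_force'],cur()[2]['joint_positions'])
E
```

```text
total cm [ 0.92  0.25 -4.14] deg [-0.1  -0.64  0.18] min rows 1.02
[0.01144198 0.07686427 0.06491357] [ 0.17772259  0.23429584 -0.18924294  2.27610015  0.31376451  0.16509563
 -2.72448199]
```

The pose near the robot runs j6 and j7 to their limits, so I'll back off and grip the far side instead. I'll go from about -65° and take a second grip later.

```bash
python3 - <<'E'
from h import *
q,R2=pose(-65,.06); dp,dv=to(q,R2); print(dp/11,dv/11)
E
```

```text
total cm [ 5.38 -1.51  5.04] deg [-34.     0.11  64.82] min rows 10.22
[ 0.48894016 -0.13772415  0.45836404] [-3.09109847  0.01002224  5.89310015]
```

{"method": "move_arm", "body": {"commands": [[110,-0.4,0,1.0,-3.1,0,5.9],[110,0.3,-0.1,1.0,-3.1,0,5.9],[110,0.5,-0.1,0.7,-3.1,0,5.9],[110,0.5,-0.1,0.4,-3.1,0,5.9],[110,0.6,-0.2,0.3,-3.1,0,5.9],[110,0.6,-0.2,0.3,-3.1,0,5.9],[110,0.6,-0.2,0.3,-3.1,0,5.9],[110,0.6,-0.2,0.3,-3.1,0,5.9],[110,0.7,-0.2,0.3,-3.1,0,5.9],[110,0.7,-0.2,0.3,-3.1,0,5.9]]}}

```text
clock: 4.65
eef_pos: [0.6171, -0.0862, 0.1732]
orientation: [0.044, 0.958, 0.151, 0.239]
ft_force: [-0.1, -0.3, 0.3]
finger_gap: 0.0487
grip_force: 0.0
```

```bash
python3 - <<'E'
from h import *
for b in (.06,.03,0): q,R2=pose(-65,b); to(q,R2)
print(cur()[2]['ft_force'],cur()[2]['joint_positions'])
E
```

```text
total cm [0.74 0.07 0.06] deg [-2.62  0.17  5.36] min rows 0.83
total cm [ 2.15  0.04 -2.59] deg [-2.62  0.17  5.36] min rows 0.83
total cm [ 3.56  0.02 -5.24] deg [-2.62  0.17  5.36] min rows 1.52
[-0.1315723  -0.27386598  0.2538712 ] [ 0.57004136  0.26045791 -0.59856893  2.12983443  0.46574664  0.33218808
 -1.6410261 ]
```

{"method": "move_arm", "body": {"commands": [[110,0.7,0.1,0,-2.6,0.2,5.4],[110,0.9,0,-1.8,0,0,0],[110,1.0,0,-1.7,0,0,0],[110,0.9,-0.1,-1.7,0,0,0],[110,0,0,0,0,0,0]]}}

```text
clock: 5.07
eef_pos: [0.6519, -0.0861, 0.118]
orientation: [0.053, 0.95, 0.198, 0.234]
ft_force: [-2.5, 0.5, -0.9]
finger_gap: 0.0482
grip_force: 0.0
```

```bash
python3 - <<'E'
from h import *
for b in (0,): q,R2=pose(-65,b); to(q,R2)
print(cur()[2]['ft_force'],cur()[2]['joint_positions'])
shot('wrist','w3.png')
E
```

```text
total cm [0.08 0.01 0.28] deg [-0.23 -0.21  0.26] min rows 0.07
[-2.52008968  0.51853865 -0.89562922] [ 0.42562574  0.38396809 -0.45739482  2.09878052  0.65966356  0.25582787
 -1.7251333 ]
```

View pics/w3.png

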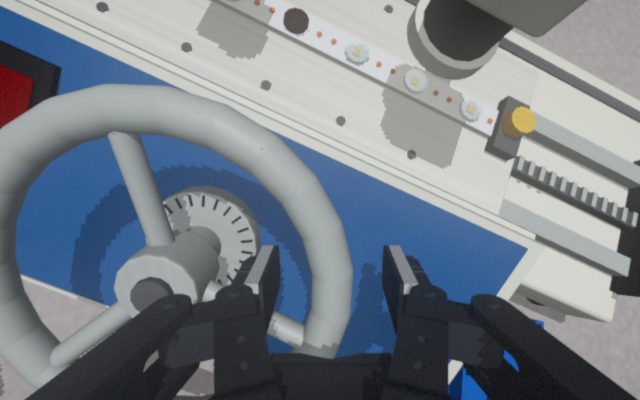

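The rim passes at about (325,290), between the two pads, and the nearest spoke is clear at (285,330). I'll close on the rim.

{"method": "move_arm", "body": {"commands": [[255,0,0,0,0,0,0],[255,0,0,0,0,0,0],[255,0,0,0,0,0,0],[255,0,0,0,0,0,0],[255,0,0,0,0,0,0],[255,0,0,0,0,0,0]], "force": 50}}

```text
clock: 5.62
eef_pos: [0.6522, -0.0858, 0.1207]
orientation: [0.053, 0.95, 0.198, 0.236]
ft_force: [-7.0, -3.2, 12.1]
finger_gap: 0.0159
grip_force: 47.6
```

```bash
cat >> h.py <<'E'
def arc(dphi,n,c=None):
    """rows turning the measured pose about the wheel axis by dphi in n rows"""
    c=C if c is None else c
    ax,ey,az=axes(); p0,R0,s=cur(); v=p0-c; out=[]; 
    for i in range(1,n+1):
        a=Rt.from_rotvec(az*np.radians(dphi*i/n)).apply(v); b=Rt.from_rotvec(az*np.radians(dphi*(i-1)/n)).apply(v)
        out.append(np.r_[(a-b)*100,az*dphi/n])
    r=v-az*(v@az); print('phi',round(np.degrees(np.arctan2(r@ey,r@ax)),2),'toolphi',round(np.degrees(np.arctan2(R0.as_matrix()[:,1]@ey,R0.as_matrix()[:,1]@ax)),2),'r',np.linalg.norm(r).round(4),'h',(v@az).round(4))
    rd=r/np.linalg.norm(r); f=s['ft_force']; print('F rad,tan,ax',np.round([f@rd,f@np.cross(az,rd),f@az],1),'j',s['joint_positions'].round(2),'t',s['clock'],'grip',s['grip_force'],s['finger_gap'])
    print(np.array2string(np.round(out,2),separator=', ',suppress_small=True))
E
python3 - <<'E'
from h import *
arc(50,10)
E
```

```text
phi -65.24 toolphi -65.36 r 0.0706 h -0.0189
F rad,tan,ax [ 2.9 -1.8 13.9] j [ 0.43  0.38 -0.46  2.1   0.66  0.26 -1.72] t 5.6167 grip 47.55389962345362 0.015871230051852234
[[ 0.49,  0.27,  0.26, -2.35,  0.05,  4.41],
 [ 0.47,  0.32,  0.24, -2.35,  0.05,  4.41],
 [ 0.44,  0.36,  0.23, -2.35,  0.05,  4.41],
 [ 0.41,  0.41,  0.21, -2.35,  0.05,  4.41],
 [ 0.38,  0.45,  0.2 , -2.35,  0.05,  4.41],
 [ 0.34,  0.48,  0.18, -2.35,  0.05,  4.41],
 [ 0.3 ,  0.51,  0.16, -2.35,  0.05,  4.41],
 [ 0.26,  0.54,  0.13, -2.35,  0.05,  4.41],
 [ 0.22,  0.56,  0.11, -2.35,  0.05,  4.41],
 [ 0.18,  0.58,  0.09, -2.35,  0.05,  4.41]]
```

Gripped well, with little radial force. Turning now.

{"method": "move_arm", "body": {"commands": [[255,0.49,0.27,0.26,-2.35,0.05,4.41],[255,0.47,0.32,0.24,-2.35,0.05,4.41],[255,0.44,0.36,0.23,-2.35,0.05,4.41],[255,0.41,0.41,0.21,-2.35,0.05,4.41],[255,0.38,0.45,0.2,-2.35,0.05,4.41]]}}

```text
clock: 6.03
eef_pos: [0.6736, -0.0673, 0.1319]
orientation: [0.104, 0.884, 0.401, 0.217]
ft_force: [-14.0, -0.4, 11.6]
finger_gap: 0.0158
grip_force: 48.0
```

```bash
python3 - <<'E'
from h import *
arc(50,10)
E
```

```text
phi -40.24 toolphi -40.11 r 0.07 h -0.0189
F rad,tan,ax [-4.9 -5.  16.8] j [ 0.48  0.41 -0.58  2.05  0.76  0.34 -1.4 ] t 6.0333 grip 48.01338999532163 0.01575270279444439
[[ 0.34,  0.48,  0.18, -2.35,  0.05,  4.41],
 [ 0.3 ,  0.51,  0.15, -2.35,  0.05,  4.41],
 [ 0.26,  0.54,  0.13, -2.35,  0.05,  4.41],
 [ 0.22,  0.56,  0.11, -2.35,  0.05,  4.41],
 [ 0.18,  0.58,  0.09, -2.35,  0.05,  4.41],
 [ 0.13,  0.59,  0.06, -2.35,  0.05,  4.41],
 [ 0.08,  0.6 ,  0.04, -2.35,  0.05,  4.41],
 [ 0.04,  0.61,  0.01, -2.35,  0.05,  4.41],
 [-0.01,  0.61, -0.01, -2.35,  0.05,  4.41],
 [-0.06,  0.61, -0.04, -2.35,  0.05,  4.41]]
```

{"method": "move_arm", "body": {"commands": [[255,0.34,0.48,0.18,-2.35,0.05,4.41],[255,0.3,0.51,0.16,-2.35,0.05,4.41],[255,0.26,0.54,0.14,-2.35,0.05,4.41],[255,0.22,0.56,0.12,-2.35,0.05,4.41],[255,0.18,0.58,0.1,-2.35,0.05,4.41],[255,0.13,0.6,0.07,-2.35,0.05,4.41],[255,0.08,0.61,0.05,-2.35,0.05,4.41],[255,0.04,0.61,0.02,-2.35,0.05,4.41],[255,0,0.61,0,-2.35,0.05,4.41],[255,-0.05,0.61,-0.03,-2.35,0.05,4.41]]}}

```text
clock: 6.87
eef_pos: [0.6875, -0.0104, 0.1387]
orientation: [0.187, 0.633, 0.736, 0.15]
ft_force: [-13.0, -3.9, 5.0]
finger_gap: 0.0159
grip_force: 48.1
```

```bash
python3 - <<'E'
from h import *
arc(50,10)
E
```

```text
phi 9.99 toolphi 9.84 r 0.069 h -0.0189
F rad,tan,ax [-9.7 -2.5 10.5] j [ 0.5   0.45 -0.74  2.01  0.96  0.46 -0.78] t 6.8667 grip 48.06146342307329 0.015913012533982744
[[-0.1 ,  0.59, -0.06, -2.35,  0.05,  4.41],
 [-0.15,  0.58, -0.08, -2.35,  0.05,  4.41],
 [-0.19,  0.56, -0.11, -2.35,  0.05,  4.41],
 [-0.23,  0.54, -0.13, -2.35,  0.05,  4.41],
 [-0.28,  0.51, -0.15, -2.35,  0.05,  4.41],
 [-0.31,  0.48, -0.17, -2.35,  0.05,  4.41],
 [-0.35,  0.45, -0.19, -2.35,  0.05,  4.41],
 [-0.38,  0.41, -0.21, -2.35,  0.05,  4.41],
 [-0.41,  0.37, -0.22, -2.35,  0.05,  4.41],
 [-0.44,  0.33, -0.24, -2.35,  0.05,  4.41]]
```

{"method": "move_arm", "body": {"commands": [[255,-0.1,0.61,-0.06,-2.35,0.05,4.41],[255,-0.15,0.6,-0.08,-2.35,0.05,4.41],[255,-0.2,0.58,-0.11,-2.35,0.05,4.41],[255,-0.24,0.56,-0.13,-2.35,0.05,4.41],[255,-0.29,0.53,-0.15,-2.35,0.05,4.41],[255,-0.32,0.5,-0.17,-2.35,0.05,4.41],[255,-0.36,0.47,-0.19,-2.35,0.05,4.41],[255,-0.39,0.43,-0.21,-2.35,0.05,4.41],[255,-0.42,0.38,-0.22,-2.35,0.05,4.41],[255,-0.45,0.34,-0.24,-2.35,0.05,4.41]]}}

```text
clock: 7.7
eef_pos: [0.6584, 0.0382, 0.1227]
orientation: [0.235, 0.263, 0.934, 0.056]
ft_force: [-6.6, -9.3, 0.8]
finger_gap: 0.0161
grip_force: 48.1
```

```bash
sed -i 's/^C=np.array(\[.6185.*/&\nC=C-.0015*axes()[0]/' h.py; python3 - <<'E'
from h import *
arc(50,10)
E
```

```text
phi 59.52 toolphi 59.75 r 0.0696 h -0.0189
F rad,tan,ax [-10.8  -0.2   3.7] j [ 0.48  0.47 -0.85  2.08  1.16  0.51 -0.18] t 7.7 grip 48.06192398071289 0.016099272840496934
[[-0.47,  0.29, -0.25, -2.35,  0.05,  4.41],
 [-0.49,  0.25, -0.26, -2.35,  0.05,  4.41],
 [-0.51,  0.2 , -0.27, -2.35,  0.05,  4.41],
 [-0.52,  0.15, -0.28, -2.35,  0.05,  4.41],
 [-0.53,  0.09, -0.28, -2.35,  0.05,  4.41],
 [-0.53,  0.04, -0.28, -2.35,  0.05,  4.41],
 [-0.54, -0.01, -0.28, -2.35,  0.05,  4.41],
 [-0.53, -0.06, -0.28, -2.35,  0.05,  4.41],
 [-0.53, -0.12, -0.28, -2.35,  0.05,  4.41],
 [-0.52, -0.17, -0.27, -2.35,  0.05,  4.41]]
```

{"method": "move_arm", "body": {"commands": [[255,-0.49,0.27,-0.26,-2.35,0.05,4.41],[255,-0.51,0.22,-0.27,-2.35,0.05,4.41],[255,-0.52,0.18,-0.28,-2.35,0.05,4.41],[255,-0.53,0.13,-0.28,-2.35,0.05,4.41],[255,-0.54,0.08,-0.28,-2.35,0.05,4.41],[255,-0.54,0.03,-0.29,-2.35,0.05,4.41],[255,-0.54,-0.02,-0.29,-2.35,0.05,4.41],[255,-0.54,-0.07,-0.28,-2.35,0.05,4.41],[255,-0.53,-0.12,-0.28,-2.35,0.05,4.41],[255,-0.52,-0.17,-0.27,-2.35,0.05,4.41]]}}

```text
clock: 8.53
eef_pos: [0.6064, 0.0444, 0.0951]
orientation: [0.24, -0.156, 0.957, -0.048]
ft_force: [3.4, -4.3, -7.7]
finger_gap: 0.016
grip_force: 48.0
```

```bash
python3 - <<'E'
from h import *
arc(20,4)
shot('top','t4.png')
im=cv2.imread('pics/t4.png'); cv2.imwrite('pics/t4z.png',cv2.resize(im[60:220,240:440],None,fx=4,fy=3.75 if 0 else 3.7,interpolation=2)) if 0 else cv2.imwrite('pics/t4z.png',cv2.resize(im[80:200,250:440],None,fx=4,fy=4,interpolation=2))
E
```

```text
phi 109.92 toolphi 109.74 r 0.0693 h -0.0188
F rad,tan,ax [-3.8  1.9 -8.4] j [ 0.5   0.46 -0.89  2.2   1.37  0.49  0.44] t 8.5333 grip 48.0234444513917 0.016003842454187345
[[-0.5 , -0.22, -0.26, -2.35,  0.05,  4.41],
 [-0.48, -0.27, -0.25, -2.35,  0.05,  4.41],
 [-0.46, -0.32, -0.24, -2.35,  0.05,  4.41],
 [-0.43, -0.36, -0.23, -2.35,  0.05,  4.41]]
```

View pics/t4z.png

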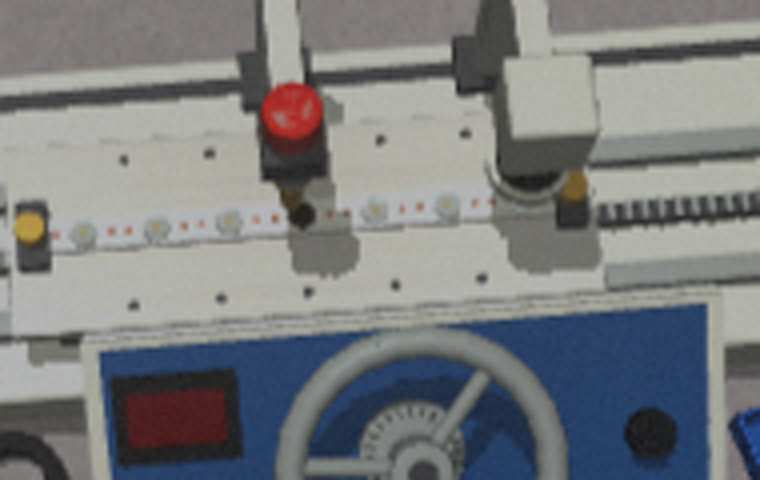

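The zoomed top crop shows the dead LED at (301,214) and the brass tip at about (290,203). A few mm remain.

```bash
python3 - <<'E'
from h import *
f=lambda u,v:(u/4+250,v/4+80)
L=np.array([ray('top',f(*p),.097) for p in [(83,234),(157,229),(231,222),(301,214),(375,210),(448,205)]])
e=L[0]-L[-1]; e/=np.linalg.norm(e)
s=(L-L[3])@e; print(s)
D=L.mean(0)-e*(.042*np.mean([3,2,1,0,-1,-2])); print('D',D,L[3])
for v in (198,203,206):
  n=ray('top',f(290,v),.113); print((n-D)@e, n)
print(pix('top',D+[0,0,.016]))
E
```

```text
[ 0.12493806  0.08269971  0.04028759  0.         -0.04243732 -0.08443519]
D [0.77876396 0.02166991 0.097     ] [0.78012317 0.02246927 0.097     ]
0.006948144231214236 [0.7837488  0.02852645 0.113     ]
0.007211211672036187 [0.78074571 0.02884548 0.113     ]
0.007368873027853999 [0.7789459  0.02903667 0.113     ]
[325.76039882 131.2601157 ]
```

{"method": "move_arm", "body": {"commands": [[255,-0.47,-0.21,-0.25,-2.2,0.04,4.15],[255,-0.46,-0.25,-0.24,-2.2,0.04,4.15],[255,-0.43,-0.29,-0.23,-2.2,0.04,4.15],[255,-0.41,-0.33,-0.22,-2.2,0.04,4.15],[255,-0.38,-0.37,-0.2,-2.2,0.04,4.15],[255,-0.35,-0.4,-0.18,-2.2,0.04,4.15],[255,0,0,0,0,0,0]]}}

```text
clock: 9.17
eef_pos: [0.5809, 0.0255, 0.0816]
orientation: [0.222, -0.385, 0.89, -0.103]
ft_force: [-7.8, -3.6, 0.2]
finger_gap: 0.0157
grip_force: 49.4
```

```bash
python3 - <<'E'
from h import *
arc(5,1)
t=shot('top','t5.png')[85:185,270:380]; a=shot('scene')[195:255,220:290]
T=cv2.resize(t,(605,550),interpolation=2)[:,:,::-1]; cv2.imwrite('pics/t5z.png',T)
A=cv2.resize(a,(700,600),interpolation=2)[:,:,::-1]; cv2.imwrite('pics/a5z.png',A)
cv2.imwrite('pics/c5.png',np.hstack([cv2.resize(T,(400,364)),cv2.resize(A,(400,364))]))
E
```

```text
phi 138.72 toolphi 137.89 r 0.0694 h -0.0189
F rad,tan,ax [2.6 7.2 3.8] j [ 0.53  0.45 -0.88  2.27  1.47  0.45  0.84] t 9.1667 grip 49.41879792138934 0.015660326492531056
[[-0.34, -0.47, -0.18, -2.35,  0.05,  4.41]]
```

View pics/c5.png

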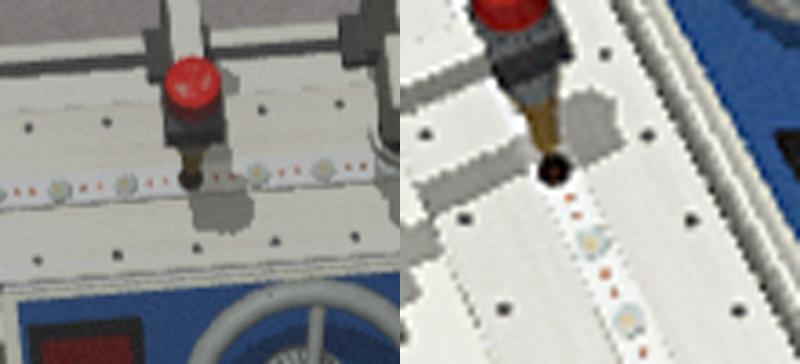

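The crops show the LED under the nozzle. Left half: LED (191,178), neighbours at x 125 and 258. Right half: LED (553,170), mouth about (546,153).

```bash
python3 - <<'E'
from h import *
ax,ey,az=axes()
ft=lambda u,v:(270+u/3.636,85+v/3.64); fs=lambda u,v:(220+(u-400)/5.714,195+v/6.067)
D=np.mean([ray('top',ft(*p),.097) for p in [(125,184),(258,172),(61,189),(323,167)]],0)
n=ray('top',ft(191,172),.113); print('top',(n-D)@ey, 'ideal mouth px',(pix('top',D+[0,0,.016])-[270,85])*3.64)
L=[ray('scene',fs(*p),.097) for p in [(553,170),(593,242),(629,320)]]; print(np.round(L,4))
D=np.mean([L[0],L[1]-.042*ey,L[2]-.084*ey],0); n=ray('scene',fs(546,153),.113); print('scene',(n-D)@ey,(n-L[0])@ey,'ideal',(pix('scene',D+[0,0,.016])-[220,195])*[5.714,6.067]+[400,0])
E
```

```text
top 0.0009269463677274516 ideal mouth px [192.33541807 167.93724277]
[[0.7852 0.0352 0.097 ]
 [0.7841 0.0771 0.097 ]
 [0.7858 0.119  0.097 ]]
scene 0.0017335280328849918 0.001614488183107005 ideal [549.65742794 147.67081446]
```

{"method": "move_arm", "body": {"commands": [[255,-0.14,-0.19,-0.07,-0.94,0.02,1.76],[255,-0.13,-0.2,-0.07,-0.94,0.02,1.76],[255,0,0,0,0,0,0],[255,0,0,0,0,0,0]]}}

```text
clock: 9.6
eef_pos: [0.5784, 0.0223, 0.0803]
orientation: [0.219, -0.413, 0.877, -0.11]
ft_force: [-8.7, -4.2, 1.1]
finger_gap: 0.0158
grip_force: 49.9
```

```bash
python3 - <<'E'
from h import *
arc(5,1); print(axes()[2]*5)
E
```

```text
phi 142.22 toolphi 141.59 r 0.0695 h -0.0189
F rad,tan,ax [2.9 7.8 5. ] j [ 0.54  0.45 -0.87  2.28  1.48  0.44  0.9 ] t 9.6 grip 49.92264501750469 0.015826866557596624
[[-0.32, -0.49, -0.16, -2.35,  0.05,  4.41]]
[-2.34692522  0.04506327  4.41473796]
```

{"method": "move_arm", "body": {"commands": [[110,0,0,0,0,0,0],[110,0,0,0,0,0,0],[110,0,0,0,0,0,0],[110,0,0,0,0,0,0],[110,-0.7,0,1.3,0,0,0],[110,-1.4,0,2.6,0,0,0],[110,-1.4,0,2.6,0,0,0],[110,-1.4,0,2.6,0,0,0],[110,0,0,0,0,0,0]]}}

```text
clock: 10.35
eef_pos: [0.5328, 0.0228, 0.169]
orientation: [0.22, -0.413, 0.877, -0.111]
ft_force: [1.7, 1.3, 1.1]
finger_gap: 0.0485
grip_force: 0.0
```

```bash
python3 - <<'E'
from h import *
p,R,s=cur(); print(p,s['joint_positions'].round(2))
ci=camera_info('wrist'); M=np.eye(4);M[:3,:3]=R.as_matrix();M[:3,3]=p; W=M@np.array(ci['T_tool_cam']); V=np.linalg.inv(W)
u=np.array(ci['K'])@(V@np.r_[.781,.032,.1,1])[:3]; print(u[:2]/u[2])
shot('wrist','w6.png'); shot('scene','s6.png'); np.save('W6.npy',W)
E
```

```text
[0.53284149 0.02284724 0.16904698] [ 0.78  0.19 -1.08  2.3   0.88  0.39  1.44]
[208.33643344 289.2065428 ]
```

```bash
python3 - <<'E'
from h import *
ci=camera_info('wrist'); K=np.array(ci['K'])
for phi in (-40,-70):
  for P in ([.58,.03,.2],[.62,.03,.19],[.62,.03,.22]):
    _,R=pose(phi,0); M=np.eye(4);M[:3,:3]=R.as_matrix();M[:3,3]=P; W=M@np.array(ci['T_tool_cam'])
    q=np.linalg.inv(W)@np.r_[.7815,.032,.105,1]; u=K@q[:3]; print(phi,P,'cam',W[:3,3].round(3),u[:2]/u[2],q[2])
p0,R0,s=cur(); _,R=pose(-70,0); az=axes()[2]; print((np.array([.62,.03,.2])-p0)*100, az*-6.8)
E
```

```text
-40 [0.58, 0.03, 0.2] cam [0.555 0.085 0.347] [436.1497618  83.8708438] 0.3025508401054764
-40 [0.62, 0.03, 0.19] cam [0.595 0.085 0.337] [417.35620022 106.72485209] 0.2817644933253234
-40 [0.62, 0.03, 0.22] cam [0.595 0.085 0.367] [398.16702164 116.50062815] 0.30972740548994615
-70 [0.58, 0.03, 0.2] cam [0.573 0.054 0.357] [374.95313575  39.94945212] 0.29209484526322926
-70 [0.62, 0.03, 0.19] cam [0.613 0.054 0.347] [366.28767528  71.60948996] 0.2737802606754582
-70 [0.62, 0.03, 0.22] cam [0.613 0.054 0.377] [357.66665273  89.67064111] 0.30292237311334624
[8.62145039 0.81084025 3.30414178] [ 3.19181831 -0.06128604 -6.00404363]
```

{"method": "move_arm", "body": {"commands": [[110,0.3,0,0.3,3.2,-0.06,-6.0],[110,0.3,0,0.3,3.2,-0.06,-6.0],[110,0.3,0,0.3,3.2,-0.06,-6.0],[110,0.3,0,0.2,3.2,-0.06,-6.0],[110,0.3,0,0.2,3.2,-0.06,-6.0],[110,0.3,0,0.2,3.2,-0.06,-6.0],[110,0.3,0,0.2,3.2,-0.06,-6.0],[110,0.3,0,0.2,3.2,-0.06,-6.0],[110,0.3,0,0.2,3.2,-0.06,-6.0],[110,0.3,0,0.2,3.2,-0.06,-6.0]]}}

```text
clock: 11.28
eef_pos: [0.5635, 0.0234, 0.1879]
orientation: [0.24, 0.15, 0.959, 0.03]
ft_force: [-0.5, 0.2, 0.4]
finger_gap: 0.0486
grip_force: 0.0
```

{"method": "move_arm", "body": {"commands": [[110,0.3,0,0.1,3.2,-0.06,-6.0],[110,0.3,0,0.1,3.2,-0.06,-6.0],[110,0.3,0,0.1,3.2,-0.06,-6.0],[110,0.3,0,0.1,3.2,-0.06,-6.0],[110,0.3,0,0.1,3.2,-0.06,-6.0],[110,0.3,0,0.1,3.2,-0.06,-6.0],[110,0.3,0,0.1,3.2,-0.06,-6.0],[110,0.3,0,0.1,3.2,-0.06,-6.0],[110,0.3,0,0.1,3.2,-0.06,-6.0],[110,0.3,0,0.1,3.2,-0.06,-6.0]]}}

```text
clock: 12.12
eef_pos: [0.5935, 0.0233, 0.1976]
orientation: [0.179, 0.66, 0.712, 0.159]
ft_force: [-0.7, 0.1, 0.9]
finger_gap: 0.0489
grip_force: 0.0
```

{"method": "move_arm", "body": {"commands": [[110,0.3,0,0,3.2,-0.06,-6.0],[110,0.3,0,0,3.2,-0.06,-6.0],[110,0.3,0,0,3.2,-0.06,-6.0],[110,0.3,0,0,3.2,-0.06,-6.0],[110,0.3,0,0,3.2,-0.06,-6.0],[110,0.3,0,0,3.2,-0.06,-6.0],[110,0.3,0,0,3.2,-0.06,-6.0],[110,0.3,0,0,3.2,-0.06,-6.0],[110,0,0,0,0,0,0]]}}

```text
clock: 12.87
eef_pos: [0.6177, 0.0234, 0.1975]
orientation: [0.085, 0.913, 0.332, 0.224]
ft_force: [0.4, 0.4, -0.8]
finger_gap: 0.0483
grip_force: 0.0
```

```bash
python3 - <<'E'
from h import *
p,R,s=cur(); print(p,s['joint_positions'].round(2))
ci=camera_info('wrist'); K=np.array(ci['K']); M=np.eye(4);M[:3,:3]=R.as_matrix();M[:3,3]=p; W=M@np.array(ci['T_tool_cam']); V=np.linalg.inv(W)
u=K@(V@np.r_[.780,.032,.1,1])[:3]; u=(u[:2]/u[2]); print(u)
im=shot('wrist','w7.png'); np.save('W7.npy',W)
x=int(np.clip(u[0]-75,0,490));y=int(np.clip(u[1]-50,0,290)); print('crop',x,y,'x5.33')
cv2.imwrite('pics/w7z.png',cv2.resize(im[y:y+110,x:x+150],(800,587),interpolation=2)[:,:,::-1])
E
```

```text
[0.61766436 0.02341905 0.19750656] [ 0.26  0.2  -0.51  2.12  0.52  0.42 -1.51]
[394.26716653  93.85333305]
crop 319 43 x5.33
```

View pics/w7z.png

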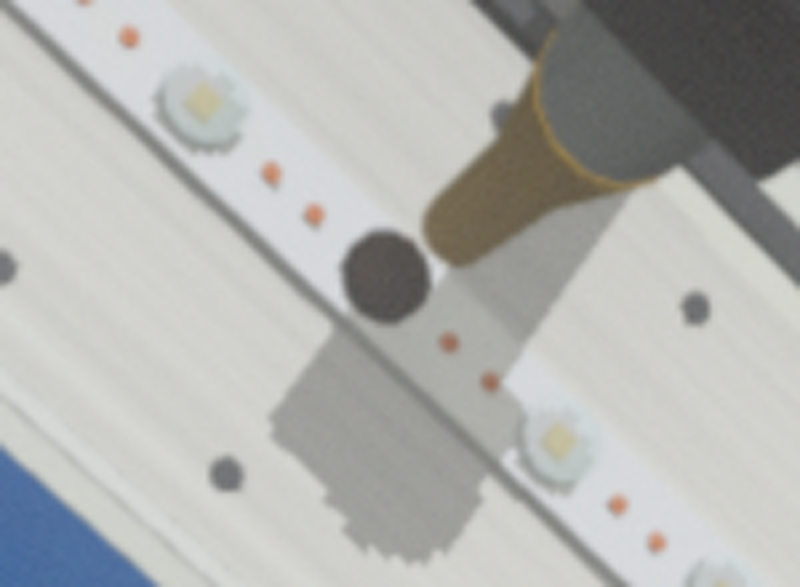

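The close-up shows the LED at (386,277), its neighbours at (204,103) and (559,442), and the mouth disc centred near (456,231).

```bash
python3 - <<'E'
from h import *
ci=camera_info('wrist'); K=np.array(ci['K']); W=np.load('W7.npy'); V=np.linalg.inv(W)
def rw(uv,z):
    d=W[:3,:3]@np.linalg.inv(K)@np.r_[319+uv[0]/5.333,43+uv[1]/5.336,1]; o=W[:3,3]; return o+d*(z-o[2])/d[2]
L=np.array([rw(p,.097) for p in [(204,103),(386,277),(559,442)]]); e=L[0]-L[2]; print(L.round(4),np.linalg.norm(e)); e/=np.linalg.norm(e)
D=L.mean(0)
for m in [(456,231),(452,234),(460,228)]:
    n=rw(m,.113); print(m,'dy',(n-D)@e,'dx',np.cross(e,n-D)[2])
# predicted outlines of the mouth disc and of the cone if centred
t=np.radians(np.arange(0,360,30)); ex=np.array([e[1],-e[0],0])
for off in (0,):
    P=D+e*off+[0,0,.016]+.006*(np.outer(np.cos(t),ex)+np.outer(np.sin(t),e)); u=K@(V[:3,:3]@P.T+V[:3,3:]); u=(u[:2]/u[2]).T; print(((u-[319,43])*5.335).round(0).tolist())
print('px per mm along e:',[( (lambda u:u[:2]/u[2])(K@(V@np.r_[D+[0,0,.016]+e*s,1])[:3])-[319,43])*5.335 for s in (0,.001)])
E
```

```text
[[ 0.7801  0.0743  0.097 ]
 [ 0.7793  0.0331  0.097 ]
 [ 0.7787 -0.0082  0.097 ]] 0.0824921326528955
(456, 231) dy -0.0021796656211343964 dx -0.0036049428350066024
(452, 234) dy -0.0019614193113955724 dx -0.0026805985115034357
(460, 228) dy -0.002398350466782024 dx -0.004531144501153351
[[454.0, 211.0], [438.0, 202.0], [421.0, 201.0], [407.0, 211.0], [401.0, 227.0], [404.0, 246.0], [415.0, 263.0], [431.0, 272.0], [448.0, 272.0], [461.0, 263.0], [468.0, 247.0], [465.0, 228.0]]
px per mm along e: [array([434.53794779, 236.90433673]), array([430.02846572, 232.54361848])]
```

The mouth edge is only partly visible, so I'll measure it from the brass pixels. The nozzle axis is vertical, so its projected line can be compared with the LED.

```bash
python3 - <<'E'
from h import *
ci=camera_info('wrist'); K=np.array(ci['K']); W=np.load('W7.npy'); V=np.linalg.inv(W)
im=cv2.imread('pics/w7.png'); hsv=cv2.cvtColor(im,cv2.COLOR_BGR2HSV)
x0,y0=319,43
m=((hsv[...,0]>8)&(hsv[...,0]<28)&(hsv[...,1]>70)&(hsv[...,2]<170)).astype(np.uint8)
box=np.zeros_like(m); box[43:100,385:445]=1; m*=box
n,lab,st,ce=cv2.connectedComponentsWithStats(m,connectivity=4); k=1+st[1:,4].argmax(); m=(lab==k); print('brass',st[k],ce[k])
pj=lambda P:(lambda u:u[:2]/u[2])(K@(V@np.r_[P,1])[:3])
D=np.array([.7794,.0331,.097]); e=np.array([-.009*-1,1,0]); e/=np.linalg.norm(e)
ys,xs=np.nonzero(m)
# slices along the projected vertical
a=pj(D+[0,0,.016]); b=pj(D+[0,0,.036]); d=(b-a)/np.linalg.norm(b-a); q=np.array([-d[1],d[0]])
s=(np.c_[xs,ys]-a)@d; w=(np.c_[xs,ys]-a)@q
print('mm per px along e:', 1/((pj(D+[0,0,.016]+e*.001)-a)@q), 'along', (b-a)@d/20,'px per mm height')
for i in range(int(s.min()),int(s.max())+1,2):
    k=(s>=i)&(s<i+2)
    if k.sum()>3: print(i,'w %.1f..%.1f mid %.2f'%(w[k].min(),w[k].max(),(w[k].min()+w[k].max())/2))
# dark LED blob
g=hsv[...,2]; dk=((g<110)).astype(np.uint8); n,lab,st,ce=cv2.connectedComponentsWithStats(dk[85:108,380:403],connectivity=4); k=1+st[1:,4].argmax(); print('LED',ce[k]+[380,85],st[k],'proj D',pj(D), rw if 0 else '')
E
```

```text
brass [400  56  39  35 335] [414.5761194   76.23880597]
mm per px along e: -0.8570775350679359 along 0.8323214602156069 px per mm height
0 w -2.9..5.0 mid 1.05
2 w -3.8..5.6 mid 0.92
4 w -4.7..5.3 mid 0.33
6 w -4.8..6.0 mid 0.58
8 w -4.9..7.1 mid 1.09
10 w -5.1..6.8 mid 0.89
12 w -5.3..7.5 mid 1.07
14 w -5.6..0.8 mid -2.39
16 w -5.1..4.9 mid -0.10
18 w -6.0..5.5 mid -0.23
20 w -6.1..7.3 mid 0.59
22 w -6.3..7.2 mid 0.46
24 w -7.9..10.5 mid 1.28
26 w -8.1..11.1 mid 1.54
28 w -9.0..12.3 mid 1.66
30 w -9.9..14.2 mid 2.16
32 w -11.5..14.8 mid 1.64
LED [390.96923077  94.52307692] [  4   2  15  16 195] proj D [391.38538547  94.8311195 ]
```

The three cameras put the LED within about 1 mm of the nozzle axis: wrist -0.7, top 0.0, scene +0.8. The wheel is released and the arm is clear, so I'm handing in.

```bash
python3 -c "
from plant import job; print(job.job_done())"
```

```text
the job is handed in; nothing more can be done
None
```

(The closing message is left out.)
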